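Load the milk analyser's sample rack and start the run

TASK

Lift the clean sample rack up and off the prongs of the drip stand and set it down flat in the analyser's loading dock, between the guides. Then stand the brown glass control bottle in the ring nearest the analyser, and after it the white sample pots, however many there are, one by one in the following rings, moving away from the analyser and leaving no ring empty in between, each right down on the rack's floor. Once everything is loaded press the start button and let go; leave the flask and the small dishes on the bench where they are.

Things in the scene. Friction and masses are not known exactly. Their poses are not given: they have to be found in the camera images.
- rack: steel wire rack, long along its x: floor sheet 334 x 76 x 4 mm; six open wire rings in a row, centres at x = +-47, +-94, +-141 mm, y = 0, 43 mm across inside, wire 19 to 23 mm above the underside; across its middle a carrying bow, 80 mm high to its bar's axis. 0.32 kg, the same either way round. Hangs at the start by the bow's bar on the drip stand's prongs. Origin: centre of the underside
- rack_bar (a point): middle of the level bar (9 mm round, along the rack's y, 68 mm long between the bow's uprights) at the top of the rack's carrying bow, on the bar's axis, 80 mm above the rack's underside: where to take hold, pinching across the bar (along the rack's x), between the two prongs. Axes as the rack's
- drip_stand: fixed stand over a drip tray: two steel prongs, 8 mm thick, at y = -23 and +23 mm, run level from posts at x = +195 mm along -x (towards the robot) to x = -12 mm, tops 120 mm above the bench, tips turned up. The rack's bar lies on them near x = 0, the rack hangs below along x, its underside 45 mm above the bench. Origin on the bench under the hung bar
- hook_tips (a point): midway between the prongs' upturned tips, 137 mm above the bench, about 18 mm to the stand's -x side of the hung bar. To free the rack lift it 22 mm or more so that the bar passes over the tips, draw it at least 190 mm along the stand's -x, out from under the prongs, and only then raise it further
- analyser: fixed milk analyser: white cabinet 380 x 290 x 240 mm that begins 230 mm to the +y side of this origin; before it a low grey loading dock along y, and a small console with the start button on the dock's -x side. Origin on the bench under the middle of the dock
- dock (a point): middle of the dock's floor, 12 mm above the bench: the rack's origin belongs here, its long x axis along this frame's y (either way round). Round-topped guides and end stops 15 mm high leave 4 mm of play on every side of the rack's 334 x 76 mm floor sheet. z up
- place1 (a point): where the middle of the underside of what stands in ring 1 belongs when the rack is in the dock (the ring nearest the analyser cabinet); on the rack's floor, 16 mm above the bench
- place2 (a point): where the middle of the underside of what stands in ring 2 belongs when the rack is in the dock (next ring further from the cabinet); on the rack's floor, 16 mm above the bench
- place3 (a point): where the middle of the underside of what stands in ring 3 belongs when the rack is in the dock (next ring further from the cabinet); on the rack's floor, 16 mm above the bench
- place4 (a point): where the middle of the underside of what stands in ring 4 belongs when the rack is in the dock (next ring further from the cabinet); on the rack's floor, 16 mm above the bench
- place5 (a point): where the middle of the underside of what stands in ring 5 belongs when the rack is in the dock (next ring further from the cabinet); on the rack's floor, 16 mm above the bench
- place6 (a point): where the middle of the underside of what stands in ring 6 belongs when the rack is in the dock (the ring furthest from the cabinet); on the rack's floor, 16 mm above the bench
- control: control bottle: the one small brown glass bottle with a narrow neck and metal crimp cap; body 36 mm across and straight up to 50 mm, neck and cap 20 mm across, 68 mm high in all; 0.06 to 0.11 kg. Stands upright on the bench. Origin at the centre of its underside, z along its axis
- pot1: sample pot: plain white cylinder 36 mm across and 50 mm high with a blue screw lid of the same width; 0.04 to 0.09 kg. Stands upright on the bench. Origin at the centre of its underside, z along its axis. All pots are alike; absent (None) in some starts
- pot2: sample pot: plain white cylinder 36 mm across and 50 mm high with a blue screw lid of the same width; 0.04 to 0.09 kg. Stands upright on the bench. Origin at the centre of its underside, z along its axis. All pots are alike; absent (None) in some starts
- pot3: sample pot: plain white cylinder 36 mm across and 50 mm high with a blue screw lid of the same width; 0.04 to 0.09 kg. Stands upright on the bench. Origin at the centre of its underside, z along its axis. All pots are alike; absent (None) in some starts
- pot4: sample pot: plain white cylinder 36 mm across and 50 mm high with a blue screw lid of the same width; 0.04 to 0.09 kg. Stands upright on the bench. Origin at the centre of its underside, z along its axis. All pots are alike; absent (None) in some starts
- start (a joint): grey round start button on the console: 0 as it stands out, 0.006 m fully pressed, springs back; counts as pressed beyond 0.003 m, fully down takes about 5 N
- start_top (a point): middle of the start button's top, 28 mm across, 52 mm above the bench; press straight down
- dishes: two small stacked clear culture dishes, 60 mm across and 31 mm high together; loose, to be left alone. Origin under its centre
- flask: small conical glass flask, 51 mm across its foot and 80 mm high; loose, to be left alone. Origin under its centre
There are look-alikes about, which are no part of the job. Leave any turquoise look-alike of the pot1 alone.

How it is judged:
By the outcome, as a careful person would: the job done as asked, in the order asked, and still so for the second after the job is handed in, with the robot touching nothing.
Of pot1, pot2, pot3, pot4 only 2 to 4 are there at a start; the rules pass over those that are not, and their reading is None.
At some moment in a run one of control, pot1, pot2, pot3, pot4 may be knocked a few centimetres aside while the robot is not near it.
It also fails if it takes over 210 s, if anything falls off the work surface, if the arm or the gripper's body presses on something with over 40 N, if the wrist force passes 120 N, or if a joint passes its speed limit or range.

ROBOT

A 7-joint arm with a two-finger parallel gripper is mounted at the origin on the work surface. World frame = base frame: x ahead of the robot, y to its left, z up, the work surface at z = 0. Lengths are in m, angles in degrees, forces in N, time in s.
With the tool pointing down it reaches from about 0.35 to 0.775 m from the base axis. Payload 3.1 kg.
Tool frame: the origin (TCP) lies on the centre line of the jaws, within the pads' length; the fingertips stand 17 mm ahead of it and the grasp point (between the pads) lies 2 mm behind it (robot.tip_reach is the distance from the TCP to the fingertips, in m); z points along the fingers, y is the line along which they close (so a half turn about z gives the same grasp; the last joint's range is limited). The gripper opens to 85 mm and grips with 20 to 120 N. Pads are 22 mm wide; open, the fingers measure 114 mm over their backs; the gripper's body (76 mm by 85 mm) begins 54 mm behind the grasp point. The pads swing forward as they close: fully open they stand 13 mm farther back than shut.
Start: joints at [-66.389, 17.813, 0.802, 86.603, -0.252, 75.585, -1.558], TCP at [0.241, 0.494, 0.248] pointing down, gripper open.
Joint ranges: [-154.91, 154.91], [-16.99, 109.72], [-72.82, 74.43], [7.12, 147.25], [-82.49, 262.49], [11.32, 116.49], [-174.64, 174.64]. Speed limits (degrees/s): [159.86, 159.86, 180, 180, 180, 180, 180].

INTERFACE

Orientations are given as [roll, pitch, yaw] about the fixed x, y, z axes, in that order (R = Rz(yaw) Ry(pitch) Rx(roll)).
In Python, from station import robot, fingers, vision, workorder, recognise gives the robot as it stands. Calls block until the motion is done:
- robot.move_to(position, orientation): joint-space move of the TCP to a pose.
- robot.line_to(position, orientation=None, velocity=0.15, f_stop=None): straight line of the TCP; orientation=None keeps the orientation; velocity is the mean speed in m/s. With f_stop (N) it stops when the force on the tool has changed by that much, and returns True; else False.
- robot.move_j(angles): joint-space move.
- fingers.gripper_to(opening, force=None): opening from 0.0 (shut) to 1.0 (fully open); force is the grip in N (None keeps the last); returns when the fingers have stopped.
- robot.pause(seconds).
- robot.inverse_kinematics(position, orientation): joint angles nearest the present ones, or None.
- vision.grab_frame(name): name is "scene" or "top" or "wrist"; returns the picture (384x512x3 uint8, red, green, blue); there is no depth.
- vision.calibration(name): a dict with "mtx" (3x3 intrinsics, pixels), "extrinsics" (4x4, takes a point from world to camera coordinates); the wrist camera has in their place "T_tool_cam" (4x4, takes a point from camera to tool coordinates, whose origin is the TCP and whose axes are the flange's). Camera axes: x right, y up, looking along -z (the intrinsics and any distortion apply to the point x, -y, -z); pixel columns grow to the right and rows downward; lengths in m; the calibration is good to about 2 mm. A picture is of the moment at which its call begins: read the wrist's pose just before it. calibration takes no time and is no camera call.
A pose or a line that the arm cannot do raises robot.PlanningError and nothing moves.
- workorder.close_job(): hands the job in; it is judged then, once.
Trained networks look in the newest picture that a camera, given by its name, has taken for a name from the list of things; names that differ only in an ending like _2 or _b are one class to them, and where a whole thing is asked for, a point or a joint stands for the part that bears it (a point fixed in the world has none). Each returns a list of dicts, best first, with "p" (0 to 1); they miss things now and then, are a little off and sometimes report something else, mostly with a low value. They report only what shows in the picture. A call takes as long as a camera call. They do not tell look-alikes from the thing itself.
- recognise(label, camera): "rect" ([centre column, centre row, width, height] in pixels, round what is visible of it).
Readings, each from a call of its own:
- robot.current_time_s(): time.
- robot.current_joint_positions(): joint angles.
- robot.current_dq(): joint speeds.
- robot.current_joint_torque(): joint torques, N m.
- robot.current_tool_pos(): TCP position.
- robot.current_eef_rot(): TCP orientation.
- robot.current_contact_force(): force on the tool from outside, world axes, zero at the start.
- robot.current_torque(): the same for the moment, N m.
- robot.current_finger_gap(): opening from 0.0 (shut) to 1.0 (fully open).
- robot.current_gripper_force(): force on a finger pad.
Only numpy, scipy, OpenCV 4.12 (cv2) and the standard library are available. Lean on these libraries where they do the work, as an engineer would, in place of code of your own. Each camera call takes 0.05 s, during which the arm holds its last target. There are 200 camera calls.

## Working session

There is one attempt and no reset: what is moved stays moved. The work goes in short steps, each a Python script; the robot and the scene stay as the last script left them, time stands still between calls to the robot, and variables do not carry over. Pictures are saved under pics/ and viewed, at most 14 in all, crops included, and the job is handed in when it is done.

```bash
ls; mkdir -p pics; cat > h.py <<'E'
import numpy as np, cv2
from station import robot, fingers, vision, workorder, recognise
def grab(n,f=None):
    im=vision.grab_frame(n)
    if f: cv2.imwrite('pics/'+f,cv2.cvtColor(im,cv2.COLOR_RGB2BGR))
    return im
def ext(n):
    c=vision.calibration(n); return np.array(c['mtx']),np.array(c['extrinsics'])
def ray(n,u,v):
    K,E=ext(n); d=np.linalg.solve(K,[u,v,1]); d=E[:3,:3].T@np.array([d[0],-d[1],-d[2]])
    return -E[:3,:3].T@E[:3,3], d
def pix2w(n,u,v,z):
    o,d=ray(n,u,v); return o+d*(z-o[2])/d[2]
def w2pix(n,p):
    K,E=ext(n); c=E[:3,:3]@np.array(p)+E[:3,3]; q=K@[c[0],-c[1],-c[2]]; return q[:2]/q[2]
E
python3 - <<'E'
from h import *
for n in('scene','top'):
    im=grab(n); cv2.imwrite(f'pics/{n}0.png',cv2.cvtColor(cv2.resize(im,(800,600),interpolation=cv2.INTER_CUBIC),cv2.COLOR_RGB2BGR))
    print(n,[k for k in vision.calibration(n)],np.round(ray(n,256,192),3).tolist())
    for l in ['rack','rack_bar','drip_stand','analyser','control','pot1','start','dishes','flask']:
        print(l,[(np.round(d['rect'],0).tolist(),round(d['p'],2)) for d in recognise(l,n)][:8])
print(vision.calibration('wrist'))
print(robot.current_time_s(), robot.current_eef_rot())
E
```

```text
pics
scene ['mtx', 'extrinsics'] [[1.238, 0.313, 0.785], [-0.717, -0.282, -0.637]]
rack [([120.0, 203.0, 70.0, 78.0], 0.94)]
rack_bar [([116.0, 204.0, 79.0, 84.0], 0.94)]
drip_stand [([113.0, 219.0, 115.0, 98.0], 0.57)]
analyser [([388.0, 277.0, 247.0, 214.0], 0.73)]
control [([196.0, 189.0, 14.0, 23.0], 0.81)]
pot1 [([247.0, 264.0, 18.0, 20.0], 0.88), ([210.0, 216.0, 15.0, 25.0], 0.8), ([221.0, 257.0, 18.0, 22.0], 0.61), ([388.0, 277.0, 248.0, 209.0], 0.56), ([156.0, 239.0, 13.0, 23.0], 0.55), ([237.0, 227.0, 14.0, 25.0], 0.24)]
start [([367.0, 223.0, 12.0, 4.0], 0.65)]
dishes [([158.0, 238.0, 9.0, 28.0], 0.74), ([187.0, 244.0, 21.0, 28.0], 0.7), ([110.0, 222.0, 113.0, 96.0], 0.37)]
flask [([237.0, 228.0, 17.0, 28.0], 0.69)]
top ['mtx', 'extrinsics'] [[0.443, 0.006, 1.179], [0.052, 0.001, -0.999]]
rack [([396.0, 167.0, 38.0, 127.0], 0.96)]
rack_bar [([396.0, 164.0, 48.0, 122.0], 0.93)]
drip_stand [([390.0, 160.0, 62.0, 146.0], 0.81), ([397.0, 165.0, 48.0, 123.0], 0.27)]
analyser [([118.0, 164.0, 234.0, 162.0], 0.74)]
control [([330.0, 213.0, 13.0, 11.0], 0.58), ([295.0, 180.0, 13.0,
[... 203 characters left out ...]
25.0], 0.74), ([117.0, 164.0, 233.0, 164.0], 0.2)]
flask [([119.0, 160.0, 238.0, 165.0], 0.5), ([262.0, 177.0, 14.0, 17.0], 0.47)]
{'mtx': array([[306.16780624,   0.        , 256.04120128],
       [  0.        , 306.16780624, 194.38333139],
       [  0.        ,   0.        ,   1.        ]]), 'T_tool_cam': array([[ 8.52879061e-04,  9.61603895e-01,  2.74439831e-01,
         6.90914592e-02],
       [ 9.99999416e-01, -1.00232441e-03,  4.04316289e-04,
        -1.07386138e-04],
       [ 6.63869860e-04,  2.74439326e-01, -9.61604189e-01,
        -1.24039589e-01],
       [ 0.00000000e+00,  0.00000000e+00,  0.00000000e+00,
         1.00000000e+00]])}
1.0 [1.79999559e+02 1.60165941e-03 1.54005645e+02]
```

View pics/scene0.png

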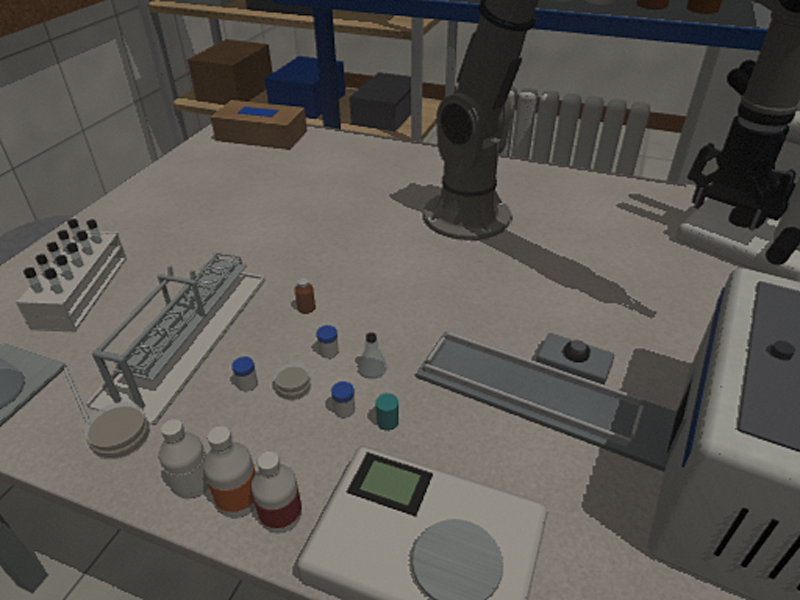

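View pics/top0.png

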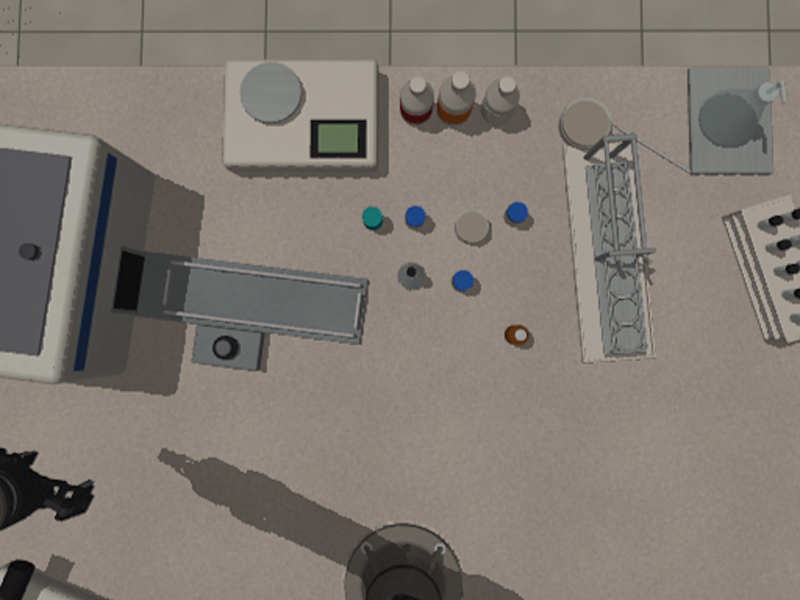

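Scene: three blue-lidded white pots at top-view (415,217), (463,281) and (517,212) in the enlarged image. The turquoise look-alike is at (373,218), and the flask at (411,274) and dishes at (473,228) stay put. The brown control bottle is at (517,335); the orange and red bottles at (457,97) and (417,100) are large background ones. The dock runs about (165..365, 265..342), the button is at (224,347), and the rack bar is near (632,255).

```bash
cat >> h.py <<'E'
from scipy.spatial.transform import Rotation as Rn
def wpose():
    T=np.eye(4); T[:3,3]=robot.current_tool_pos(); T[:3,:3]=Rn.from_euler('xyz',robot.current_eef_rot(),degrees=True).as_matrix()
    c=vision.calibration('wrist'); return np.array(c['mtx']),T@np.array(c['T_tool_cam'])
def wp2w(P,u,v,z):
    K,T=P; d=np.linalg.solve(K,[u,v,1]); d=T[:3,:3]@[d[0],-d[1],-d[2]]; o=T[:3,3]; return o+d*(z-o[2])/d[2]
def rect_img(P,im,x0,x1,y0,y1,z,s=0.001):
    """orthorectified plane z: rows = x decreasing, cols = y decreasing, s m/px"""
    X,Y=np.meshgrid(np.arange(x1,x0,-s),np.arange(y1,y0,-s),indexing='ij')
    K,T=P; W=np.stack([X,Y,np.full_like(X,z)],-1)-T[:3,3]; c=W@T[:3,:3]
    u=K[0,0]*c[...,0]/-c[...,2]+K[0,2]; v=K[1,1]*-c[...,1]/-c[...,2]+K[1,2]
    return cv2.remap(im,u.astype(np.float32),v.astype(np.float32),cv2.INTER_LINEAR)
E
python3 - <<'E'
from h import *
f=512/800
for l,u,v,z in [('pA',415,217,.06),('pB',463,281,.06),('pC',517,212,.06),('ctl',520,335,.068),('btn',224,346,.052),('dockR1',367,280,.027),('dockR2',360,342,.027),('dockL1',172,262,.027),('bar',632,255,.125),('rackend1',612,160,.065),('rackend2',627,352,.065),('tray',583,362,0.),('tray2',653,356,0.)]:
    print(l,pix2w('top',u*f,v*f,z).round(3))
D=[180,0,180]
import pickle
for i,(p,yaw) in enumerate([((.45,.1,.38),180),((.42,-.30,.38),180),((.42,.25,.38),180)]):
    try: robot.move_to(p,[180,0,yaw])
    except robot.PlanningError as e: print(e); continue
    P=wpose(); im=grab('wrist',f'w{i}.png'); pickle.dump((P,im),open(f'w{i}.pkl','wb')); print(robot.current_tool_pos(),robot.current_joint_positions(),P[1][:3,3])
    if i==0: 
      for l in ['pot1','control']: print(l,[(np.round(d['rect']).tolist(),round(d['p'],2),wp2w(P,d['rect'][0],d['rect'][1],.05).round(3)) for d in recognise(l,'wrist')])
ims=[cv2.imread(f'pics/w{i}.png') for i in range(3)]
c=np.vstack(ims[1:]); cv2.imwrite('pics/wc.png',cv2.resize(np.hstack([ims[1],ims[2]]),(800,300)) )
E
```

```text
pA [ 0.647 -0.019  0.06 ]
pB [ 0.535 -0.103  0.06 ]
pC [ 0.657 -0.198  0.06 ]
ctl [ 0.441 -0.2    0.068]
btn [0.419 0.316 0.052]
dockR1 [0.538 0.067 0.027]
dockR2 [0.427 0.078 0.027]
dockL1 [0.57  0.421 0.027]
bar [ 0.574 -0.374  0.125]
rackend1 [ 0.749 -0.364  0.065]
rackend2 [ 0.413 -0.383  0.065]
tray [ 0.393 -0.326  0.   ]
tray2 [ 0.405 -0.453  0.   ]
[0.44969222 0.10139183 0.37953675] [-34.14388155   4.94289568  21.40052954  84.54261464  -1.81846167
  90.90456668  77.30364133] [0.38060649 0.10075197 0.50370159]
pot1 [([187.0, 271.0, 21.0, 30.0], 0.93, array([ 0.642, -0.013,  0.05 ])), ([86.0, 273.0, 39.0, 30.0], 0.77, array([ 0.647, -0.181,  0.05 ])), ([231.0, 267.0, 22.0, 31.0], 0.67, array([0.634, 0.06 , 0.05 ])), ([132.0, 210.0, 37.0, 29.0], 0.65, array([ 0.535, -0.092,  0.05 ])), ([373.0, 210.0, 278.0, 211.0], 0.61, array([0.535, 0.284, 0.05 ]))]
control [([63.0, 148.0, 43.0, 26.0], 0.84, array([ 0.439, -0.185,  0.05 ])), ([372.0, 208.0, 270.0, 211.0], 0.71, array([0.53 , 0.282, 0.05 ]))]
[ 0.42122689 -0.29833826  0.37974328] [ -5.77053246  15.52111975  52.45700471  77.35800486 -12.31315176
  93.00878177 135.20767115] [ 0.3519153  -0.29922412  0.50377808]
[0.42077071 0.24862926 0.38008421] [-55.91542163   8.71594286  27.75645954  80.84269766  -4.01481654
  91.41736173  61.30417422] [0.35149032 0.24853052 0.50410453]
```

```bash
python3 - <<'E'
from h import *
import pickle
P,im=pickle.load(open('w1.pkl','rb')); a=rect_img(P,im,.36,.80,-.50,-.25,.125)
P,im=pickle.load(open('w2.pkl','rb')); b=rect_img(P,im,.36,.62,.03,.45,.027)
P,im=pickle.load(open('w0.pkl','rb')); c=rect_img(P,im,.40,.70,-.24,.08,0.054)
a=cv2.resize(a,None,fx=1.2,fy=1.2)
H=np.zeros((600,800,3),np.uint8)
H[:a.shape[0],:300]=a; H[:260,310:730]=b; H[270:570,310:630]=c
cv2.imwrite('pics/o1.png',cv2.cvtColor(H,cv2.COLOR_RGB2BGR))
E
```

```text
Traceback (most recent call last):
ValueError: could not broadcast input array from shape (260,421,3) into shape (260,420,3)
```

```bash
python3 - <<'E'
from h import *
import pickle
P,im=pickle.load(open('w1.pkl','rb')); a=rect_img(P,im,.36,.80,-.50,-.25,.125)
P,im=pickle.load(open('w2.pkl','rb')); b=rect_img(P,im,.36,.62,.03,.45,.027)
P,im=pickle.load(open('w0.pkl','rb')); c=rect_img(P,im,.40,.70,-.24,.08,0.054)
a=cv2.resize(a[:440,:250],None,fx=1.2,fy=1.2)
H=np.zeros((600,800,3),np.uint8)
H[:a.shape[0],:300]=a; H[:260,310:730]=b[:260,:420]; H[270:570,310:630]=c[:300,:320]
cv2.imwrite('pics/o1.png',cv2.cvtColor(H,cv2.COLOR_RGB2BGR))
E
```

```text
(no output)
```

View pics/o1.png

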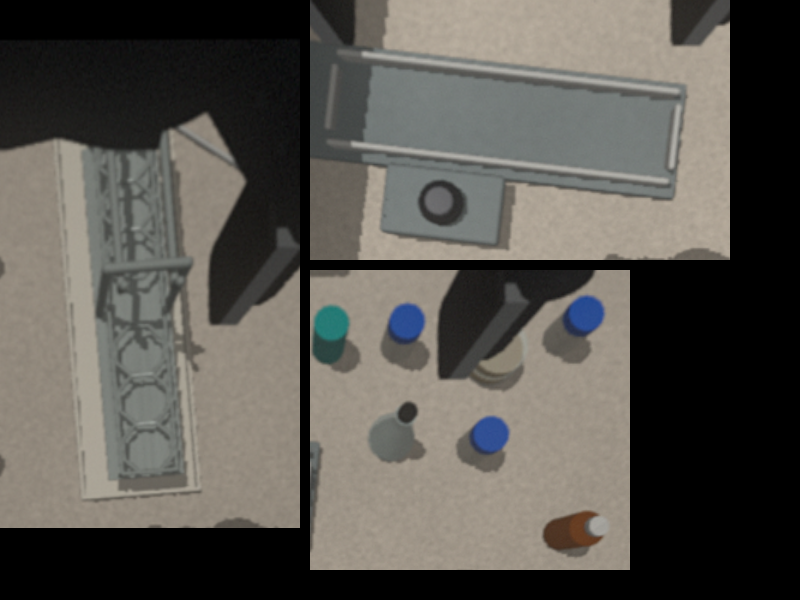

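The close crop confirms it: three blue-lid pots, with the turquoise one apart from them. The flask, dishes and brown crimp-cap bottle show clearly. In the bar-plane view the rack bar runs (104,268)–(191,262). The dock guides give a centre near (504,116) and a tilt of about 6.7°. Next is a close look above the bar.

```bash
python3 - <<'E'
from h import *
fingers.gripper_to(0.6,40)
robot.move_to((.45,-.2,.38),[180,0,94])
robot.move_to((.579,-.373,.25),[180,0,94])
print(robot.current_joint_positions().round(1),robot.current_time_s())
P=wpose(); im=grab('wrist'); 
a=rect_img(P,im,.50,.64,-.45,-.30,.125,.0005)[:280,:300]
b=rect_img(P,im,.50,.64,-.45,-.30,.120,.0005)[:280,:300]
H=np.hstack([a,b,]); H=cv2.resize(H,None,fx=1.3,fy=1.3)
cv2.imwrite('pics/o2.png',cv2.cvtColor(H,cv2.COLOR_RGB2BGR))
for p,y in [((.36,-.388,.16),94),((.45,-.2,.32),130),((.5,.1,.3),173),((.5035,.2563,.12),173.3),((.5035,.2563,.12),-6.7),((.66,-.2,.05),83.3),((.65,-.02,.05),83.3),((.52,.396,.06),83.3),((.52,.396,.06),-96.7),((.419,.316,.07),83.3)]:
    q=robot.inverse_kinematics(p,[180,0,y]); print(p,y,None if q is None else np.round(q,0))
E
```

```text
[  3.5  44.7  60.3  61.7 -37.8  91.6  57.5] 9.4917
(0.36, -0.388, 0.16) 94 [ -1.  32.  67.  99. -31.  70.  78.]
(0.45, -0.2, 0.32) 130 [-31.  16.  69.  89. -15.  85.  78.]
(0.5, 0.1, 0.3) 173 [-61.  18.  63.  89. -17.  83.  86.]
(0.5035, 0.2563, 0.12) 173.3 [-65.  34.  54.  96. -30.  65.  80.]
(0.5035, 0.2563, 0.12) -6.7 [-74.  45.  74.  96. -45.  74. -88.]
(0.66, -0.2, 0.05) 83.3 [-14.  55.  57.  77. -46.  72.  38.]
(0.65, -0.02, 0.05) 83.3 [-33.  51.  58.  85. -45.  69.  25.]
(0.52, 0.396, 0.06) 83.3 [-72.  51.  59.  84. -45.  71. -14.]
(0.52, 0.396, 0.06) -96.7 [-61.  43.  37.  83. -27.  63. 154.]
(0.419, 0.316, 0.07) 83.3 [-83.  40.  64. 106. -41.  62. -10.]
```

View pics/o2.png

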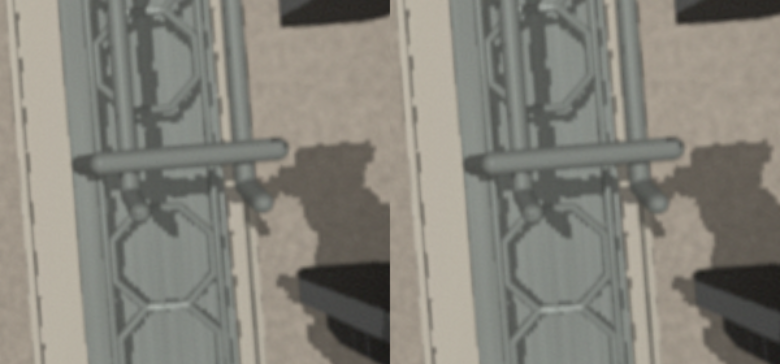

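The bar runs (92,162)–(285,148) in the left view, with its middle near x=0.580, y=-0.372 and yaw about 4.1°. The prongs sit symmetrically around it. Grasping now.

```bash
python3 - <<'E'
from h import *
o=[180,0,94.1]; u=np.array([np.cos(np.radians(4.1)),np.sin(np.radians(4.1)),0])
p=np.array([.580,-.372,.123])
robot.line_to(p+[0,0,.08],o); hit=robot.line_to(p,o,velocity=.06,f_stop=8); print('hit',hit)
fingers.gripper_to(0.0,80)
print(robot.current_finger_gap(),robot.current_gripper_force(),robot.current_tool_pos().round(4))
robot.line_to(p+[0,0,.028],velocity=.05); print(robot.current_contact_force().round(2))
h=robot.line_to(p+[0,0,.028]-.05*u,velocity=.08,f_stop=8); print(h,robot.current_contact_force().round(2),robot.current_finger_gap())
P=wpose(); grab('wrist','r1.png'); grab('scene','s1.png')
E
python3 - <<'E'
import cv2,numpy as np
a=cv2.imread('pics/r1.png');b=cv2.imread('pics/s1.png')[100:300,20:280]
cv2.imwrite('pics/c1.png',np.hstack([a[:,:400],cv2.resize(b,(400,308)) if 0 else cv2.copyMakeBorder(cv2.resize(b,(400,308)),0,76,0,0,0)]))
E
```

```text
hit False
0.0718236381175713 78.03505182266235 [ 0.5804 -0.372   0.1233]
[ 0.53 -0.74 -3.17]
False [ 0.16  0.36 -2.81] 0.06994976690227402
```

View pics/c1.png

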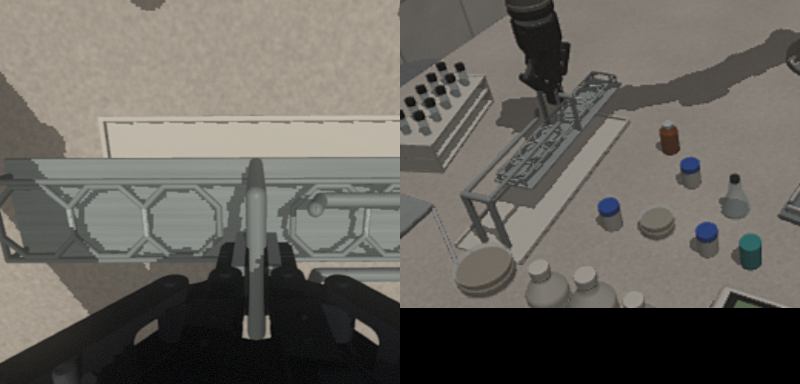

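The bar is held between the pads, past the prong tips with one prong visible at (320,205), and the load reads about 3 N as expected. Drawing the rack out and carrying it to the dock.

```bash
python3 - <<'E'
from h import *
o=[180,0,94.1]; u=np.array([np.cos(np.radians(4.1)),np.sin(np.radians(4.1)),0])
p=np.array([.580,-.372,.151])
print(robot.line_to(p-.210*u,o,velocity=.1,f_stop=8))
robot.line_to(p-.210*u+[0,0,.15],velocity=.12)
robot.line_to([.45,-.2,.32],[180,0,130],velocity=.15)
robot.line_to([.50,.1,.32],[180,0,165],velocity=.15)
robot.line_to([.5035,.2563,.26],[180,0,173.3],velocity=.15)
robot.line_to([.5035,.2563,.15],velocity=.1)
robot.pause(.5)
print(robot.current_contact_force().round(2),robot.current_finger_gap(),robot.current_joint_positions().round(1),robot.current_time_s())
P=wpose(); im=grab('wrist','r2.png'); print(P[1].round(4).tolist())
t=grab('top')[130:260,60:260]; 
a=cv2.imread('pics/r2.png'); t=cv2.resize(cv2.cvtColor(t,cv2.COLOR_RGB2BGR),(400,260),interpolation=cv2.INTER_CUBIC)
cv2.imwrite('pics/c2.png',np.hstack([a[:,56:456],cv2.copyMakeBorder(t,0,124,0,0,0)]))
E
```

```text
False
[ 0.92 -0.58 -3.67] 0.06949599491417051 [-58.7  28.1  42.3  93.8 -20.3  66.   71.9] 23.4083
[[0.1158, -0.9552, -0.2724, 0.4348], [0.9933, 0.1112, 0.0321, 0.2641], [-0.0004, -0.2743, 0.9616, 0.2741], [0.0, 0.0, 0.0, 1.0]]
```

View pics/c2.png

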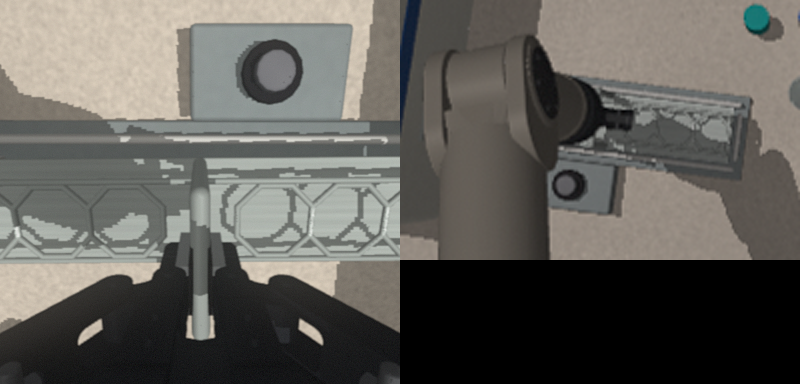

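The rack hangs level over the dock, parallel to the guide at row 140. I'll measure its edges against the guide before lowering.

```bash
python3 - <<'E'
from h import *
P=wpose(); im=cv2.cvtColor(cv2.imread('pics/r2.png'),cv2.COLOR_BGR2GRAY)
# dock-frame coordinates of any pixel: origin .5035,.2563 yaw -6.7
c,s=np.cos(np.radians(-6.7)),np.sin(np.radians(-6.7)); 
def dk(u,v,z):
    w=wp2w(P,u,v,z)-[.5035,.2563,0]; return np.array([c*w[0]+s*w[1],-s*w[0]+c*w[1]])*1000
for u in (20,70,150,350,420,490):
    g=im[:,u].astype(int); d=[v for v in range(110,290) if abs(g[v+1]-g[v-1])>14]
    print(u,[(v,int(g[v]),round(dk(u,v,.027)[0]),round(dk(u,v,.076)[0])) for v in d])
print(dk(328,70,.052),wp2w(P,328,70,.052))
x=cv2.imread('pics/r2.png')[100:280]; cv2.imwrite('pics/r2c.png',cv2.resize(x,(800,281),interpolation=cv2.INTER_CUBIC))
E
```

```text
20 [(191, 94, -2, -15), (199, 110, 5, -9), (200, 133, 6, -9), (201, 170, 7, -8), (227, 162, 31, 11), (228, 128, 32, 12), (232, 138, 35, 15), (233, 145, 36, 15), (234, 157, 37, 16), (235, 162, 38, 17), (236, 175, 39, 18), (238, 187, 41, 19), (245, 190, 48, 25), (246, 159, 49, 25), (247, 117, 50, 26), (249, 127, 52, 28), (250, 145, 53, 28), (251, 161, 54, 29), (254, 163, 57, 32), (255, 131, 58, 32), (259, 130, 61, 36), (260, 154, 62, 36), (265, 169, 67, 40)]
70 [(119, 112, -60, -62), (120, 96, -59, -61), (134, 96, -48, -53), (135, 106, -48, -52), (136, 116, -47, -51), (142, 109, -42, -48), (143, 96, -41, -47), (159, 91, -28, -37), (186, 105, -6, -18), (226, 124, 30, 10), (227, 168, 31, 11), (228, 195, 32, 12), (229, 185, 33, 12), (230, 147, 34, 13), (233, 159, 36, 15), (234, 140, 37, 16), (238, 138, 41, 19), (239, 156, 42, 20), (240, 167, 43, 21), (243, 165, 46, 23), (244, 152, 47, 24), (245, 140, 48, 25), (246, 121, 49, 25), (247, 115, 50, 26), (248, 139, 51, 27), (249, 176, 52, 28), (256, 174, 58, 33), (257, 146, 59, 34), (259, 139, 61, 36), (260, 160, 62, 36), (263, 169, 65, 39), (2
[... 3720 characters left out ...]
9, -9, -21), (185, 170, -7, -19), (186, 146, -6, -19), (187, 115, -5, -18), (189, 125, -4, -17), (190, 155, -3, -16), (191, 182, -2, -15), (192, 173, -1, -15), (193, 127, 0, -14), (195, 134, 2, -12), (196, 175, 2, -12), (237, 169, 40, 18), (238, 160, 41, 19), (239, 152, 42, 20), (240, 140, 43, 20), (241, 130, 44, 21), (242, 119, 45, 22), (243, 107, 45, 23), (244, 93, 46, 23), (246, 86, 48, 25), (247, 102, 49, 26), (248, 120, 50, 27), (249, 141, 51, 27), (250, 164, 52, 28), (252, 171, 54, 30), (253, 148, 55, 30), (254, 115, 56, 31), (255, 114, 57, 32), (256, 139, 58, 33), (257, 161, 59, 34), (259, 159, 61, 35), (260, 128, 62, 36)]
[-93.31806612  48.18791268] [0.41644135 0.31504631 0.052     ]
```

View pics/r2c.png

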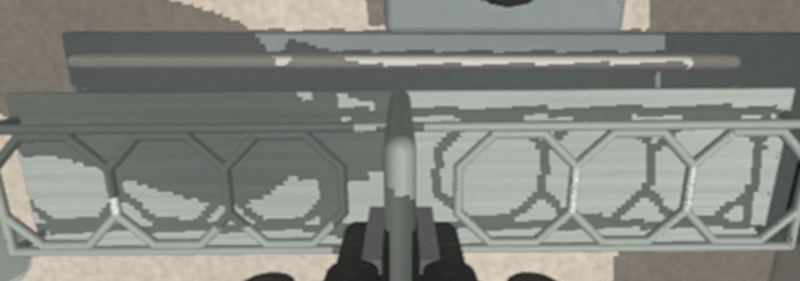

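The rack is centred between the guides to within about 1 mm: the sheet edge is at -38 mm and the guide's inner edge at -42 mm. Lowering it.

```bash
python3 - <<'E'
from h import *
P=wpose()
c,s=np.cos(np.radians(-6.7)),np.sin(np.radians(-6.7))
def dk(u,v,z):
    w=wp2w(P,u,v,z)-[.5035,.2563,0]; return (np.array([c*w[0]+s*w[1],-s*w[0]+c*w[1]])*1000).round(1)
A,B,C,D=dk(5,159.5,.076),dk(509,156,.076),dk(43.5,139.7,.027),dk(473.6,139.7,.027)
print(A,B,C,D); sh=((C+D)/2-(A+B)/2)[1]; print('shift y',sh)
p=np.array([.5035,.2563,.15]); 
if abs(sh)<4: p+= sh/1000*np.array([-s,c,0])
robot.line_to(p,velocity=.05)
robot.line_to([*p[:2],.108],velocity=.08)
h=robot.line_to([*p[:2],.088],velocity=.02,f_stop=5); print(h,robot.current_tool_pos().round(4),robot.current_contact_force().round(2))
E
```

```text
[ -36.2 -164. ] [-38.8 163.8] [ -44.  -170.1] [-44.3 173.2]
shift y 1.6499999999999915
True [0.5034 0.2578 0.0906] [ 0.51 -0.48  5.04]
```

```bash
python3 - <<'E'
from h import *
import pickle
fingers.gripper_to(0.5,40)
q=robot.current_tool_pos()
robot.line_to([*q[:2],.25],velocity=.12)
d=[.5035,.2563]
robot.line_to([d[0]+.03,d[1],.40],velocity=.15)
P=wpose(); im=grab('wrist'); pickle.dump((P,im),open('d.pkl','wb'))
a=rect_img(P,im,.42,.60,.06,.46,.033,.0005)[:360,:800]
t=grab('top'); 
cv2.imwrite('pics/o3.png',cv2.cvtColor(a,cv2.COLOR_RGB2BGR)); print(robot.current_time_s())
E
```

```text
28.45
```

View pics/o3.png

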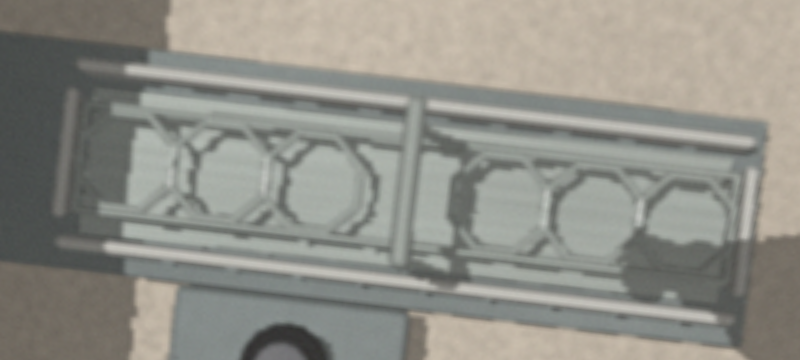

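The rack lies flat between the guides, with ring wires meeting at (180,160), (270,170), (548,195) and (640,205). I'll look once more at the placing yaw so that camera bias cancels, and detect the bottle and pots in the same script.

```bash
cat >> h.py <<'E'
DC=np.array([.5041,.2560]); A=np.radians(-6.7); DY=np.array([-np.sin(A),np.cos(A)]); DX=np.array([np.cos(A),np.sin(A)])
YW=83.3
def ring(i): return DC+DY*[.141,.094,.047,-.047,-.094,-.141][i-1]
def masks(im):
    h=cv2.cvtColor(im,cv2.COLOR_RGB2HSV); 
    return {'blue':cv2.inRange(h,(108,130,40),(128,255,255)),'brown':cv2.inRange(h,(3,110,25),(18,255,200))}
def blobs(m,amin):
    n,_,st,ce=cv2.connectedComponentsWithStats(m); return [(ce[i],st[i][4],st[i]) for i in range(1,n) if st[i][4]>=amin]
E
python3 - <<'E'
from h import *
robot.move_to([*(DC+DY*.047),.30],[180,0,YW]); print(robot.current_joint_positions().round(0))
P=wpose(); im=grab('wrist')
a=rect_img(P,im,.44,.60,.14,.44,.033,.0004)[:400,:750]
cv2.imwrite('pics/o4.png',cv2.cvtColor(a,cv2.COLOR_RGB2BGR))
t=grab('top',)
m=masks(t)
for k in m:
    for c,a_,s in blobs(m[k],8): print(k,c.round(1),a_,pix2w('top',*c,.05 if k=='blue' else .04).round(3))
E
```

```text
[-70.  32.  63.  75. -28.  89. -17.]
blue [ 68.4 116.6] 168 [0.711 0.535 0.05 ]
blue [330.8 135.5] 128 [ 0.659 -0.2    0.05 ]
blue [265.3 138. ] 128 [ 0.652 -0.018  0.05 ]
blue [301.  187.5] 131 [ 0.515 -0.117  0.05 ]
brown [288.9  73.3] 137 [ 0.839 -0.084  0.04 ]
brown [329.4 214.1] 104 [ 0.442 -0.196  0.04 ]
```

View pics/o4.png

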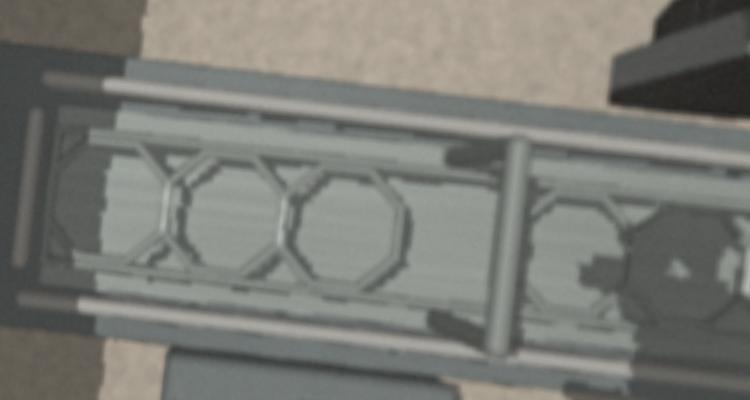

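The view confirms ring 2 at (227,214) and ring 3 at (345,229), which matches the model to under 1 mm. One pot has already been nudged to (0.515,-0.117). I'll write the pick-and-place and run it on the control bottle first.

```bash
cat >> h.py <<'E'
def find(kind,xy):
    """refine xy of an upright cylinder with the wrist camera by matching mask centroid to model silhouette"""
    P=wpose(); K,T=P; im=grab('wrist'); m=masks(im)[kind]
    m=cv2.morphologyEx(m,cv2.MORPH_CLOSE,np.ones((5,5)))
    zs=(.038,.05) if kind=='blue' else (.0,.05)
    th=np.linspace(0,2*np.pi,40,endpoint=False)
    def hull(x,y):
        W=np.array([[x+.018*np.cos(t),y+.018*np.sin(t),z] for z in zs for t in th])-T[:3,3]; c=W@T[:3,:3]
        uv=np.c_[K[0,0]*c[:,0]/-c[:,2]+K[0,2],K[1,1]*c[:,1]/c[:,2]+K[1,2]].astype(np.float32)
        h=cv2.convexHull(uv); M=cv2.moments(h); return np.array([M['m10'],M['m01']])/M['m00'],M['m00']
    c0,A0=hull(*xy); b=[q for q in blobs(m,150)]
    c,a,s=min(b,key=lambda q:np.linalg.norm(q[0]-c0)); xy=np.array(xy,float)
    for _ in range(6):
        c0,A0=hull(*xy); zz=np.mean(zs); xy+=(wp2w(P,*c,zz)-wp2w(P,*c0,zz))[:2]
    print('find',kind,xy.round(4),'area',a,'model',int(A0),'pix',c.round(0)); return xy
def topfind(kind):
    t=grab('top'); 
    z=.05 if kind=='blue' else .04
    L=[pix2w('top',*c,z)[:2] for c,a,s in blobs(masks(t)[kind],30)]
    return [w for w in L if .35<w[0]<.75 and -.3<w[1]<.06]
def pick(kind,xy):
    o=[180,0,YW]; fingers.gripper_to(.65,40)
    q=robot.current_tool_pos()
    if q[2]<.2: robot.line_to([q[0],q[1],.2])
    robot.move_to([*xy,.19],o); xy2=find(kind,xy)
    if np.linalg.norm(xy2-xy)>.015: robot.line_to([*xy2,.19],o); xy2=find(kind,xy2)
    h=robot.line_to([*xy2,.042],o,velocity=.13,f_stop=6)
    if h: print('HIT',robot.current_tool_pos()); raise SystemExit
    fingers.gripper_to(0.,40); g=robot.current_finger_gap()
    robot.line_to([*xy2,.20],velocity=.2); print('gap',round(g,3),robot.current_finger_gap().__round__(3),robot.current_contact_force().round(2))
def place(i):
    o=[180,0,YW]; r=ring(i)
    robot.move_to([*r,.21],o); robot.line_to([*r,.095],o,velocity=.15)
    h=robot.line_to([*r,.0565],o,velocity=.03,f_stop=4); z=robot.current_tool_pos()[2]
    print('place',i,h,round(z,4),robot.current_contact_force().round(2))
    return z
def release(i):
    fingers.gripper_to(.62,40); r=robot.current_tool_pos(); robot.line_to([r[0],r[1],.21],velocity=.2); print('t',robot.current_time_s())
E
python3 - <<'E'
from h import *
robot.line_to([*(DC-DY*.1),.30],velocity=.2)
L=topfind('brown'); print(L); assert len(L)==1
pick('brown',L[0]); z=place(1)
if z<.062: release(1)
E
```

```text
[array([ 0.44205154, -0.19576813])]
find brown [ 0.4431 -0.1961] area 914 model 1531 pix [256. 185.]
gap 0.405 0.408 [-0.42  0.61 -0.32]
place 1 True 0.0753 [0.69 0.47 3.04]
```

It stopped 17 mm high, on the ring wire. Looking.

```bash
python3 - <<'E'
from h import *
q=robot.current_tool_pos(); robot.line_to([*q[:2],.0775],velocity=.05)
a=grab('wrist')[100:330,130:390]; b=grab('scene')[170:330,330:480]
H=np.hstack([cv2.resize(a,(475,420)),cv2.resize(b,(325,420),interpolation=cv2.INTER_CUBIC)])
cv2.imwrite('pics/c3.png',cv2.cvtColor(H,cv2.COLOR_RGB2BGR)); print(robot.current_tool_pos())
E
```

```text
[0.5201628  0.39658974 0.07696763]
```

View pics/c3.png

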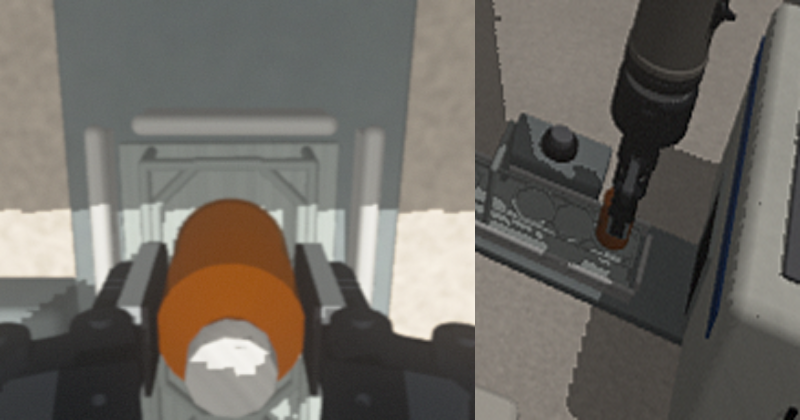

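```bash
python3 - <<'E'
from h import *
P=wpose(); t=np.array(robot.current_tool_pos())
f=475/260
def dk(u,v,z):
    w=wp2w(P,130+u/f,100+v/f,z)[:2]-DC; return (np.array([w@DX,w@DY])*1000).round(1)
print('tool',((t[:2]-DC)@DX*1000).round(1),((t[:2]-DC)@DY*1000).round(1))
print('bottle far edge',dk(232,198,.035),'shoulder L/R',dk(160,315,.085),dk(305,315,.085),'cap top c',dk(232,372,.103))
print('sheet end',dk(228,145,.016),'sheet L,R',dk(122,160,.016),dk(336,160,.016),'stop',dk(235,125,.027),'guides',dk(95,160,.027),dk(370,160,.027),'ringframe L,R,end',dk(145,170,.033),dk(313,170,.033),dk(228,157,.033))
E
```

```text
tool -0.4 141.5
bottle far edge [  0.5 155. ] shoulder L/R [-16.2 143.2] [ 17.5 143.2] cap top c [  0.5 140.7]
sheet end [ -0.9 167.6] sheet L,R [-37.1 162.2] [ 36.  162.4] stop [  1.4 176.6] guides [-43.6 165.1] [ 44.8 165.3] ringframe L,R,end [-26.7 163.5] [ 25.7 163.6] [ -0.8 167.7]
```

The bottle's far edge reads 155, so its centre is about 137–140 against a ring centre of about 141.6. The partial brown mask biased the pick. I'll shift towards the analyser and probe.

```bash
cat >> h.py <<'E'
def probe(i,offs):
    for dx,dy in offs:
        r=ring(i)+DX*dx/1000+DY*dy/1000
        q=robot.current_tool_pos(); robot.line_to([q[0],q[1],.0795],velocity=.08)
        robot.line_to([*r,.0795],velocity=.04)
        h=robot.line_to([*r,.0565],velocity=.03,f_stop=3); z=robot.current_tool_pos()[2]
        print('probe',dx,dy,h,round(z,4),robot.current_contact_force().round(2))
        if z<.062: return True
    return False
E
python3 - <<'E'
from h import *
if probe(1,[(-.6,3),(-.6,5),(-.6,1.5),(-2,3),(1,3)]): release(1)
E
```

```text
probe -0.6 3 True 0.0591 [-0.88 -0.94  4.49]
t 41.625
```

```bash
cat >> h.py <<'E'
DC=DC-.0006*DX+.0006*DY
E
python3 - <<'E'
from h import *
robot.line_to([*(DC-DY*.1),.25],velocity=.2)
L=topfind('blue'); print([l.round(3) for l in L]); print('brown',[pix2w('top',*c,.06).round(3) for c,a,s in blobs(masks(grab('top'))['brown'],15)])
xy=min(L,key=lambda l:l[0])
pick('blue',xy); z=place(2)
if z<.062: release(2)
E
```

```text
[array([ 0.659, -0.2  ]), array([ 0.652, -0.018]), array([ 0.515, -0.117])]
brown [array([ 0.832, -0.083,  0.06 ])]
find blue [ 0.515  -0.1179] area 1186 model 1312 pix [256. 190.]
gap 0.41 0.407 [ 1.04  1.5  -1.57]
place 2 True 0.0591 [-0.12  0.26  5.12]
t 51.95
```

```bash
python3 - <<'E'
from h import *
for i in (3,4):
    robot.line_to([*(DC-DY*.1),.25],velocity=.2)
    L=topfind('blue'); print([l.round(3) for l in L])
    pick('blue',max(L,key=lambda l:l[1])); z=place(i)
    if z>.062: break
    release(i)
E
```

```text
[array([ 0.659, -0.2  ]), array([ 0.652, -0.018])]
find blue [ 0.653  -0.0188] area 1196 model 1312 pix [257. 189.]
gap 0.408 0.404 [-0.35 -0.22 -1.28]
place 3 True 0.0593 [-1.33 -1.33  5.12]
t 61.4667
[array([ 0.659, -0.199])]
find blue [ 0.6606 -0.2005] area 1194 model 1308 pix [256. 190.]
gap 0.408 0.406 [-0.94 -0.52 -1.67]
place 4 True 0.0592 [-0.69 -0.62  4.27]
t 71.5667
```

Verifying everything before pressing the button.

```bash
python3 - <<'E'
from h import *
robot.move_to([.48,.18,.40],[180,0,173.3])
P=wpose(); im=grab('wrist'); a=rect_img(P,im,.40,.62,.06,.46,.052,.0005)[:400,:800]
robot.move_to([.42,-.1,.40],[180,0,180]); s=grab('scene'); b=cv2.resize(s[130:290,90:440],(437,200)); t=cv2.resize(grab('top')[110:270,90:380],(363,200))
cv2.imwrite('pics/c4.png',cv2.cvtColor(np.vstack([a,np.hstack([b,t])]),cv2.COLOR_RGB2BGR))
E
```

```text
(no output)
```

View pics/c4.png

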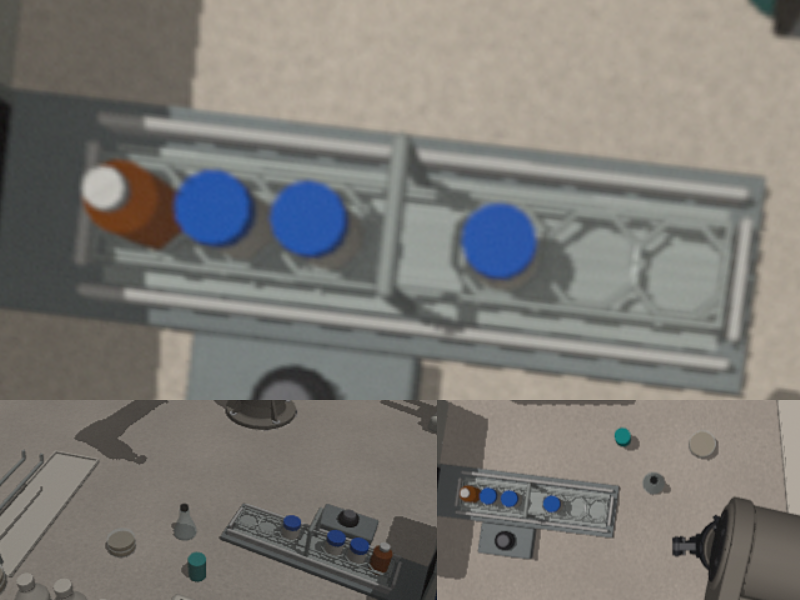

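All four stand upright, in order from the cabinet: the brown bottle at (125,200), then pots at (213,207), (309,219) and (498,241), with no ring empty between them. The turquoise pot, flask and dishes are untouched. Pressing start.

```bash
python3 - <<'E'
from h import *
o=[180,0,YW]; b=[.4165,.3153]
fingers.gripper_to(0.,40)
robot.move_to([.45,.15,.30],o); robot.move_to([*b,.15],o); robot.line_to([*b,.075],velocity=.1)
h=robot.line_to([*b,.0625],velocity=.02,f_stop=12); print(h,robot.current_tool_pos().round(4),robot.current_contact_force().round(2))
robot.pause(.3); robot.line_to([*b,.2],velocity=.15); robot.line_to([.42,.1,.3],velocity=.2)
s=grab('scene'); cv2.imwrite('pics/f.png',cv2.cvtColor(cv2.resize(s[150:340,130:460],(660,380)),cv2.COLOR_RGB2BGR)); print(robot.current_time_s())
E
```

```text
False [0.4169 0.3156 0.0632] [-0.11  0.24  5.21]
81.775
```

View pics/f.png

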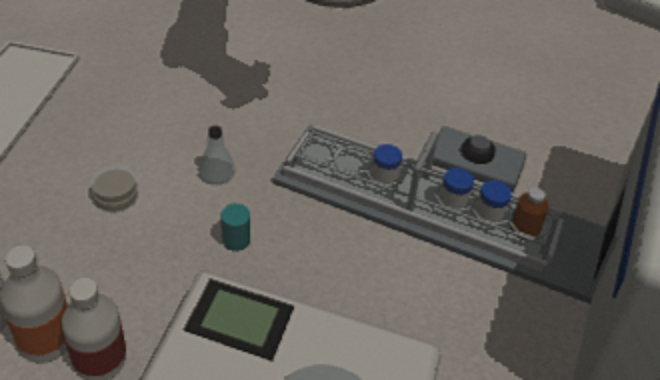

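The button went down nearly 6 mm at about 5 N and was let go. The picture shows the bottle at (532,212) and pots at (495,200), (458,188) and (387,163), all standing. Handing in.

```bash
python3 -c "
from h import *
print(workorder.close_job())"
```

```text
the job is handed in; nothing more can be done
None
```

The job is handed in: the rack is in the dock, the control bottle is in ring 1, the three pots are in rings 2–4, the start button was pressed and released, and the flask, dishes and turquoise pot were left alone.

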